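Turn the dried figure's flip tag over

TASK

The standing clay figure has dried. With a fingertip, turn over the flip tag on its drying board: push the paddle up from under its free edge and guide it right over its pivot, without flicking it, until it lies down flat on the far rests with its sun face up. Use a light touch and do not grip it; leave the bust's tag and everything else where they are, and finish with the hand clear.

Things in the scene. Friction and masses are not known exactly. Their poses are not given: they have to be found in the camera images.
- figure_board: Fixed plywood drying board, 320 x 180 mm, top 38 mm above the bench: the standing figure on its far half, that figure's steel flip-tag bracket at its near end. Origin: centre of its underside. Its x axis runs lengthwise, away from the robot (yaw up to 0.2 either way), y left, z up. The two boards look alike; either may stand on the left.
- bust_board: The same kind of fixed board with the same kind of tag, carrying the bust; axes alike. Its tag is to be left alone.
- figure_paddle_pivot (a point): Middle of the pivot axis (y) of the figure's tag, 118 mm above the bench, 105 mm nearer than the board's origin; axes as the board's; fixed. Two 3 mm steel cheeks at y +-42 mm, tops 13 mm above the pivot; each is a T with arms 46 mm to either side along x, ending in felted rest lugs under the paddle (32 to 46 mm from the pivot, |y| 21 to 43 mm). Board's near edge: x -55 mm.
- figure_paddle (a joint): Angle of the figure's paddle, rad. 0: flat on the near rests, pointing along -x to the robot, carved water-drop face up; pi/2: upright; pi: flat on the far rests, pointing along +x, carved sun face (disc and eight rays) up. Starts at 0 to 0.3. Friction washers (0.06 N m: about 1 N at the free edge) hold it wherever it is left. Soft felt stops at 0 and pi.
- figure_paddle_edge (a point): Middle of the free edge of the figure's wooden paddle, 92 mm from the pivot; moves with it. The paddle is 64 mm wide (along y), 6 mm thick, its middle plane through the pivot; 14 mm steel barrel round the pivot. Its outer 46 mm overhangs the rests at both ends of the swing; at its start the outer 37 mm is beyond the board, 115 mm above the open bench.
- bust_paddle_pivot (a point): The same point on the bust board's tag.
- bust_paddle (a joint): Angle of the bust's paddle, rad, the same sense; starts at 0 to 0.3 and is to stay so.
- bust_paddle_edge (a point): Middle of the free edge of the bust's paddle; moves with it.
- figure_mid (a point): Loose standing clay figure with a tall pointed crown, grey, 229 mm high with its 100 x 100 x 14 mm wooden plinth, fragile; this point is on its axis 110 mm above its underside. It stands on its board about 175 mm beyond the tag's pivot.
- bust_mid (a point): Loose clay head and shoulders with a hair knot, grey, 132 mm high with its 100 x 100 x 14 mm wooden plinth, fragile; this point is on its axis 65 mm above its underside. It stands on its board about 175 mm beyond that tag's pivot.
- bottle: Loose green glass bottle with a blue cap, diameter 60 mm, 165 mm high, on the bench outside the boards; origin at the centre of its underside.
- bowl: Loose terracotta bowl, 116 mm across, 48 mm high, on the bench outside the boards; origin at the centre of its underside.

How it is judged:
By the outcome, as a careful person would: the job done as asked, in the order asked, and still so for the second after the job is handed in, with the robot touching nothing.
It also fails if it takes over 48 s, if anything falls off the work surface, if the arm or the gripper's body presses on something with over 40 N, if the wrist force passes 120 N, or if a joint passes its speed limit or range.

ROBOT

A 6-joint arm with a two-finger parallel gripper is mounted at the origin on the work surface. World frame = base frame: x ahead of the robot, y to its left, z up, the work surface at z = 0. Lengths are in mm, angles in rad, forces in N, time in s.
With the tool pointing down it reaches from about 300 to 775 mm from the base axis. Payload 14.6 kg.
Tool frame: the origin (TCP) lies midway between the tips of the shut fingers; the grasp point (between the pads) lies 19 mm behind it; x points along the fingers, z is the direction in which the jaws open and shut, and the axes are right-handed (so a half turn about x gives the same grasp; the last joint's range is limited). The gripper opens to 94 mm and grips with 3 to 60 N. Pads are 16 mm wide; open, the fingers measure 119 mm over their backs; the gripper's body (75 mm by 177 mm) begins 78 mm behind the grasp point.
Start: joints at [1.262, 0.3, 1.521, -0, 1.321, -0.067], TCP at [131.696, 533.99, 183.346] pointing down, gripper open.
Joint ranges: [-3.03, 3.03], [-0.79, 2.21], [0.23, 2.52], [-1.04, 4.18], [0, 3.07], [-2.55, 2.55]. Speed limits (rad/s): [2.22, 2.22, 2.57, 3.14, 3.14, 3.14].

INTERFACE

Orientations are given as [roll, pitch, yaw] about the fixed x, y, z axes, in that order (R = Rz(yaw) Ry(pitch) Rx(roll)).
In Python, from cell import * gives the robot as it stands.
- The arm moves only by the tool play_rows, never from a script. Its argument "motion" is one flat list of numbers, 7 for each row, row after row: the turn, a rotation vector about the tool's x, y, z in rad, then the shift along the tool's x, y, z in m, then the closure, from -1 (fully open) to 1 (shut), so that 0 is half open. In form: [rx, ry, rz, x, y, z, fingers, rx, ry, rz, x, y, z, fingers, ...]. A call has 1 to 20 rows; each row shifts and turns the pose as measured when the row begins, along the tool's axes as they then stand; what a row does not reach is not made up. A row lasts 1/10 s, in which the tool goes at most 50 mm and 8.59 degrees, less where a joint would pass 70% of its speed; a pose out of reach is approached as far as the arm can. A call with a gripper value outside its range is refused whole. The fingers move at their own pace and stop on an object; "newtons" is the grip in N (left out, the last holds). Time passes only in rows, so rows that do not move let the fingers close. It gives the time, the measured TCP pose, the force and the opening at its end, in the units of the state.
- read_state(): the state, without advancing time (a new reading comes with each control period).
- camera(name): name is "scene" or "side" or "wrist"; returns (picture, depth): 420x560x3 uint8, blue, green, red; 420x560 float32, mm along the optical axis (not along the pixel's ray), 0 where there is no reading.
- camera_params(name): a dict with "fx", "fy", "cx", "cy" (pixels), "T" (4x4, takes a point from camera to world coordinates). Camera axes: x right, y down, z forward; pixel columns grow to the right and rows downward; lengths in mm; the calibration is good to about 2 mm. The wrist camera is an equidistant fisheye: a pixel r from the principal point sees the ray r / f radians off the axis. A picture is of the moment at which its call begins: read the wrist's pose just before it. camera_params takes no time and is no camera call; for the wrist camera it gives the pose at the moment of the call.
- sign_off(): hands the job in, once; it reports no verdict.
Trained networks look in the newest picture that a camera, given by its name, has taken for a name from the list of things; names that differ only in an ending like _2 or _b are one class to them, and where a whole thing is asked for, a point or a joint stands for the part that bears it (a point fixed in the world has none). Each returns a list of dicts, best first, with "conf" (0 to 1); they miss things now and then, are a little off and sometimes report something else, mostly with a low value. They report only what shows in the picture. A call takes as long as a camera call.
- masks_of(camera, name): "region" (420x560 bool, what is visible of it).
- place_of(camera, name): "at" ([x, y, z] in mm, in the coordinates of the camera as it stood for that picture, good to about 4 mm: a listed point, or the origin of a listed thing).
The state is a dict: "clock": time; "joints": joint angles; "qd": joint speeds; "effort": joint torques, N m; "eef_pos": TCP position; "eef_rot": TCP orientation; "wrist_force": force on the tool from outside, world axes, zero at the start; "moment": the same for the moment, N m; "finger_gap": finger opening in mm.
Only numpy, scipy, OpenCV 4.12 (cv2) and the standard library are available. Lean on these libraries where they do the work, as an engineer would, in place of code of your own. Each camera call takes 0.05 s, during which the arm holds its last target.

## Working session

There is one attempt and no reset: what is moved stays moved. The work goes in short steps, Python scripts to look and compute and a tool call to move; the robot and the scene stay as the last step left them, time stands still between calls to the robot, and variables do not carry over. Pictures are saved under pics/ and viewed, and the job is handed in when it is done.

Besides the shell and the picture viewer there is one more tool, called in YAML: its name, and indented under it one key for each argument. play_rows: Moves the arm, as the interface text tells. Its arguments: {"type":"object","properties":{"motion":{"type":"array","items":{"type":"number"}},"newtons":{"type":"number"}},"required":["motion"]}

```bash
ls; mkdir -p pics; python3 - <<'E'
from cell import *
import cv2,numpy as np
s=read_state();print({k:np.round(v,3).tolist() for k,v in s.items()})
for n in ["scene","side"]:
    p,d=camera(n);cv2.imwrite(f"pics/{n}0.png",p);np.save(f"pics/{n}0.npy",d)
    P=camera_params(n);T=np.array(P["T"]);print(n,P["fx"],P["fy"],P["cx"],P["cy"],T.round(3).tolist())
    for o in ["figure_board","bust_board","figure_paddle_pivot","figure_paddle_edge","bust_paddle_pivot","bust_paddle_edge","figure_mid","bust_mid","bottle","bowl"]:
        for r in place_of(n,o)[:2]:
            print(o,round(r["conf"],2),(T@np.r_[r["at"],1])[:3].round(1))
print(read_state()["clock"])
E
```

```text
pics
{'clock': 0.0, 'joints': [1.262, 0.3, 1.522, -0.0, 1.321, -0.067], 'qd': [0.001, 0.001, 0.001, 0.001, 0.001, 0.001], 'effort': [0.002, -53.181, -35.273, 0.071, 0.024, -0.0], 'eef_pos': [131.63, 533.733, 182.786], 'eef_rot': [3.096, 1.57, -1.858], 'wrist_force': [-0.57, 0.503, 0.495], 'moment': [-0.004, -0.053, -0.042], 'finger_gap': 93.921}
scene 437.4652493920207 437.4652493920207 286.31643867400726 207.60965492443302 [[-0.621, 0.473, -0.625, 1287.517], [0.784, 0.396, -0.478, 494.83], [0.021, -0.787, -0.617, 750.789], [0.0, 0.0, 0.0, 1.0]]
figure_board 0.87 [704.3 172.3  -2. ]
bust_board 0.64 [ 659.1 -182.5    1.1]
figure_paddle_pivot 0.73 [601.  180.1 118. ]
figure_paddle_edge 0.65 [512.1 191.4 124.2]
bust_paddle_pivot 0.72 [ 560.4 -176.7  118.4]
bust_paddle_edge 0.77 [ 465.8 -172.6  134.9]
figure_mid 0.68 [773.2 163.7 148. ]
bust_mid 0.78 [ 726.  -161.4  106.5]
bottle 0.96 [5.59e+02 4.59e+02 3.00e-01]
bottle 0.32 [ 603.3 -427.5    1.1]
bowl 0.8 [ 6.026e+02 -4.275e+02  6.000e-01]
side 494.7861063796014 494.7861063796014 281.5249507109542 210.06786578851893 [[0.936, -0.202, 0.288, 208.468], [-0.351, -0.585, 0.731, -1047.134], [0.021, -0.786, -0.618, 991.288], [0.0, 0.0, 0.0, 1.0]]
figure_board 0.56 [707.8 167.7   2.2]
bust_board 0.79 [ 662.4 -185.3   -1.7]
figure_paddle_pivot 0.57 [603.6 180.5 116.4]
figure_paddle_edge 0.2 [ 470.3 -177.1  133.9]
bust_paddle_pivot 0.88 [ 555.1 -183.3  113.4]
bust_paddle_edge 0.86 [ 471.5 -177.7  136.9]
bust_paddle_edge 0.16 [ 729.7 -168.    98.8]
figure_mid 0.74 [776.6 160.  147. ]
bust_mid 0.81 [ 729.  -167.6  101. ]
bottle 0.92 [561.3 456.4  -6.8]
bowl 0.74 [ 603.6 -429.6   -2.8]
1.1
```

View pics/scene0.png

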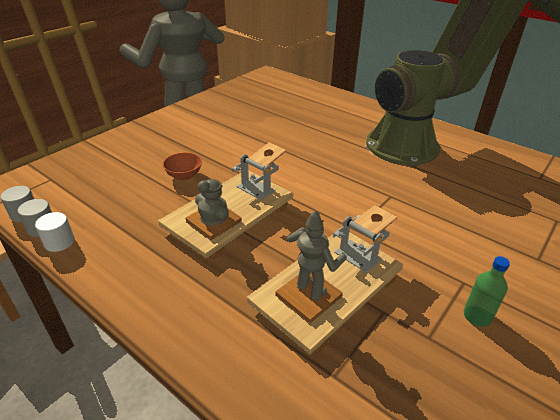

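View pics/side0.png

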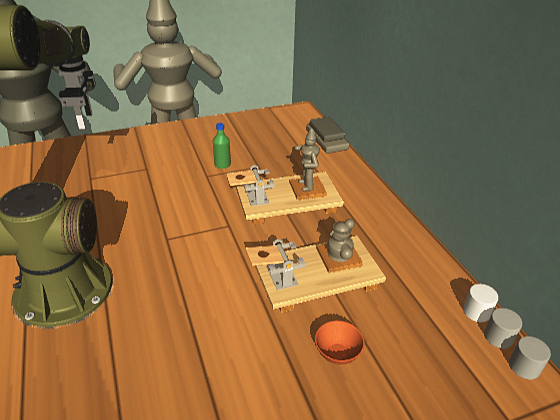

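```bash
cat > h.py <<'E'
from cell import *
import cv2,numpy as np
from scipy.spatial.transform import Rotation as R
def cloud(n,d):
    P=camera_params(n);T=np.array(P["T"]);v,u=np.mgrid[:420,:560]
    c=np.stack([(u-P["cx"])/P["fx"]*d,(v-P["cy"])/P["fy"]*d,d],-1)
    return c@T[:3,:3].T+T[:3,3]
E
python3 - <<'E'
import cell;print([x for x in dir(cell) if x[0]!='_'])
from h import *
s=read_state();print(R.from_euler('xyz',s["eef_rot"]).as_matrix().round(3).tolist())
for n in ["scene","side"]:
    d=np.load(f"pics/{n}0.npy");W=cloud(n,d)
    k=(d>0)&(abs(W[...,0]-700)<220)&(abs(W[...,1]-172)<140)
    b=k&(abs(W[...,2]-38)<6)
    r=cv2.minAreaRect(W[b][:,:2].astype(np.float32));print(n,"board",r,W[b][:,2].mean(),b.sum())
    # paddle: in-board frame
    yaw=-0.1;c,s_=np.cos(yaw),np.sin(yaw);q=(W-np.array([602.,180.,118.]))@np.array([[c,-s_,0],[s_,c,0],[0,0,1]])
    m=k&(q[...,0]<-48)&(q[...,0]>-130)&(W[...,2]>80)
    Q=q[m];print(m.sum(),Q.min(0).round(1),Q.max(0).round(1),np.polyfit(Q[:,0],Q[:,2],1))
    print(Q[::max(1,len(Q)//12)].round(1).tolist())
    m=k&(W[...,2]>125)&(abs(q[...,0])<12);Q=W[m];print("barrel/cheeks",m.sum(),Q.mean(0).round(1) if m.sum() else 0,q[m].min(0).round(1),q[m].max(0).round(1))
    m=k&(q[...,0]>60)&(W[...,2]>60);print("figure",q[m].min(0).round(1),q[m].max(0).round(1))
E
```

```text
['Unreachable', 'camera', 'camera_params', 'masks_of', 'place_of', 'read_state', 'sign_off']
[[0.0, -0.971, 0.239], [0.0, 0.239, 0.971], [-1.0, -0.0, 0.0]]
scene board ((706.1233520507812, 171.1903533935547), (182.09237670898438, 322.4283142089844), 84.14923095703125) 38.873425041176766 6115
338 [-93.2 -29.7   0.2] [-48.1  34.6   8.1] [0.01328108 5.49601392]
[[-91.2, -29.7, 3.1], [-68.3, -25.4, 6.0], [-86.1, -1.5, 6.8], [-62.2, -20.5, 3.3], [-63.8, -13.3, 3.6], [-63.9, -5.3, 5.2], [-65.7, 4.2, 6.7], [-73.4, 10.6, 3.1], [-72.9, 18.7, 5.2], [-77.5, 31.5, 7.1], [-56.8, 16.2, 4.2], [-48.3, 19.2, 5.0], [-50.2, 34.1, 4.1]]
barrel/cheeks 97 [603.2 181.9 127.3] [-12.  -42.2   7. ] [11.7 46.6 15.2]
figure [134.9 -58.3 -57.6] [200.8  64.1 148.9]
side board ((707.2153930664062, 163.7669677734375), (187.34188842773438, 319.5640869140625), 84.59351348876953) 35.27582892670364 1952
173 [-89.8 -36.9  -9. ] [-48.4  32.5   5.3] [0.01870671 1.00102371]
[[-50.2, 31.9, -2.7], [-86.9, 22.1, 1.7], [-84.3, 19.5, -0.7], [-82.7, 10.1, 1.4], [-83.1, 8.7, -1.3], [-84.1, 2.9, -1.0], [-85.2, -3.3, -0.5], [-86.2, -9.1, -0.2], [-87.2, -15.0, 0.3], [-85.0, -19.8, -0.6], [-86.0, -25.5, -0.2], [-84.5, -34.9, 2.3], [-81.1, -31.6, -4.3]]
barrel/cheeks 12 [601.9 172.1 126.2] [ -7.4 -49.3   7.1] [ 8.9 37.4 10.2]
figure [136.1 -70.  -57.9] [199.9  54.2 143.9]
```

```bash
cat >> h.py <<'E'
from scipy.spatial.transform import Slerp
PV=np.array([602.3,181.,118.]);YAW=-0.102
ex=np.array([np.cos(YAW),np.sin(YAW),0]);ey=np.array([-np.sin(YAW),np.cos(YAW),0]);ez=np.array([0,0,1.])
def ori(phi):
    x=np.cos(phi)*ex-np.sin(phi)*ez
    return R.from_matrix(np.stack([x,np.cross(ey,x),ey],1))
def pos(a,l,h): return PV+a*ex+l*ey+h*ez
def bf(p): p=np.array(p)-PV; return np.array([p@ex,p@ey,p@ez]).round(1)
def cur(): s=read_state();return s,np.array(s["eef_pos"]),R.from_euler('xyz',s["eef_rot"])
def rows(wp,p,r,f=1):
    # wp: list of (pos,phi or R,nrows)
    out=[]
    for P,ph,n in wp:
        Rt=ph if isinstance(ph,R) else ori(ph)
        sl=Slerp([0,1],R.concatenate([r,Rt]));p0=p.copy()
        for i in range(1,n+1):
            pn=p0+(P-p0)*i/n;rn=sl(i/n)
            rv=(r.inv()*rn).as_rotvec();t=r.inv().apply(pn-p)/1000
            rv=rv.round(3);t=t.round(4)
            out.append(list(rv)+list(t)+[f]);p=p+r.apply(t*1000);r=r*R.from_rotvec(rv)
    print(len(out));print(",  ".join(",".join(f"{v:g}" for v in o) for o in out))
def st():
    s,p,r=cur();x=r.as_matrix()[:,0]
    print("t",round(s["clock"],2),"bf",bf(p),"phi",np.arcsin(-x[2]).round(3),"tz",(r.as_matrix()[:,2]).round(3),"F",np.round(s["wrist_force"],1),"gap",round(s["finger_gap"],1),"j",np.round(s["joints"],2))
E
python3 - <<'E'
from h import *
s,p,r=cur();st();rows([(pos(-155,0,-15),0.55,17)],p,r)
E
```

```text
t 1.1 bf [-504.1  303.2   65.4] phi 1.571 tz [0.239 0.971 0.   ] F [ 0.4 -0.9 -0.4] gap 94.1 j [ 1.26  0.3   1.52 -0.    1.32 -0.07]
17
-0.007,-0.004,-0.06,0.0047,-0.0228,-0.0148,1,  -0.008,-0.004,-0.06,0.0061,-0.0224,-0.015,1,  -0.007,-0.005,-0.06,0.0072,-0.0219,-0.0152,1,  -0.008,-0.004,-0.06,0.0086,-0.0213,-0.0153,1,  -0.007,-0.004,-0.06,0.0097,-0.0206,-0.0156,1,  -0.008,-0.004,-0.06,0.0108,-0.0199,-0.0158,1,  -0.007,-0.004,-0.06,0.012,-0.0191,-0.016,1,  -0.008,-0.005,-0.06,0.013,-0.0182,-0.0161,1,  -0.007,-0.004,-0.059,0.014,-0.0173,-0.0164,1,  -0.008,-0.004,-0.06,0.0149,-0.0163,-0.0165,1,  -0.007,-0.004,-0.06,0.0159,-0.0152,-0.0167,1,  -0.008,-0.005,-0.06,0.0166,-0.0142,-0.0169,1,  -0.007,-0.004,-0.06,0.0173,-0.013,-0.0171,1,  -0.008,-0.004,-0.06,0.0181,-0.0118,-0.0172,1,  -0.007,-0.004,-0.06,0.0186,-0.0106,-0.0174,1,  -0.008,-0.004,-0.06,0.0192,-0.0093,-0.0176,1,  -0.007,-0.005,-0.06,0.0196,-0.0081,-0.0177,1
```

play_rows:
  motion: [-0.007,-0.004,-0.06,0.0047,-0.0228,-0.0148,1,-0.008,-0.004,-0.06,0.0061,-0.0224,-0.015,1,-0.007,-0.005,-0.06,0.0072,-0.0219,-0.0152,1,-0.008,-0.004,-0.06,0.0086,-0.0213,-0.0153,1,-0.007,-0.004,-0.06,0.0097,-0.0206,-0.0156,1,-0.008,-0.004,-0.06,0.0108,-0.0199,-0.0158,1,-0.007,-0.004,-0.06,0.012,-0.0191,-0.016,1,-0.008,-0.005,-0.06,0.013,-0.0182,-0.0161,1,-0.007,-0.004,-0.059,0.014,-0.0173,-0.0164,1]

```text
clock: 2.0
eef_pos: [305.3, 351.5, 142.4]
eef_rot: [-1.529, 1.011, -0.126]
wrist_force: [1.2, 0.6, -0.7]
finger_gap: 25.8
```

```bash
python3 - <<'E'
from h import *
s,p,r=cur();st();rows([(pos(-155,0,-15),0.55,9)],p,r)
E
```

```text
t 2.0 bf [-312.8  139.3   24.4] phi 1.011 tz [0.16  0.987 0.022] F [ 1.2  0.6 -0.7] gap 25.8 j [ 1.09  0.07  2.01 -0.65  0.96  0.05]
9
-0.006,-0.003,-0.051,0.0132,-0.0135,-0.0145,1,  -0.007,-0.003,-0.051,0.0139,-0.0126,-0.0146,1,  -0.006,-0.003,-0.051,0.0144,-0.0119,-0.0148,1,  -0.007,-0.003,-0.051,0.015,-0.011,-0.0149,1,  -0.006,-0.003,-0.052,0.0154,-0.0101,-0.015,1,  -0.007,-0.003,-0.051,0.0159,-0.0092,-0.0151,1,  -0.006,-0.003,-0.051,0.0164,-0.0083,-0.0152,1,  -0.006,-0.003,-0.051,0.0166,-0.0074,-0.0153,1,  -0.007,-0.003,-0.051,0.017,-0.0064,-0.0154,1
```

play_rows:
  motion: [-0.006,-0.003,-0.051,0.0132,-0.0135,-0.0145,1,-0.007,-0.003,-0.051,0.0139,-0.0126,-0.0146,1,-0.006,-0.003,-0.051,0.0144,-0.0119,-0.0148,1,-0.007,-0.003,-0.051,0.015,-0.011,-0.0149,1,-0.006,-0.003,-0.052,0.0154,-0.0101,-0.015,1,-0.007,-0.003,-0.051,0.0159,-0.0092,-0.0151,1,-0.006,-0.003,-0.051,0.0164,-0.0083,-0.0152,1,-0.006,-0.003,-0.051,0.0166,-0.0074,-0.0153,1,-0.007,-0.003,-0.051,0.017,-0.0064,-0.0154,1]

```text
clock: 2.9
eef_pos: [431.2, 189.9, 186.6]
eef_rot: [-1.577, 0.726, -0.112]
wrist_force: [0.7, 1.1, 0.8]
finger_gap: 0.4
```

```bash
python3 - <<'E'
from h import *
st()
P=camera_params("wrist");p,d=camera("wrist");cv2.imwrite("pics/w1.png",p)
p,d=camera("side");cv2.imwrite("pics/s1.png",cv2.resize(p[120:260,180:400],None,fx=3,fy=3))
s,p,r=cur();rows([(pos(-130,0,-24),0.5,4)],p,r)
E
```

```text
t 2.9 bf [-171.1   -8.6   68.6] phi 0.726 tz [ 0.108  0.994 -0.004] F [0.7 1.1 0.8] gap 0.4 j [ 0.67 -0.16  2.25 -1.04  0.65 -0.06]
4
-0.001,-0.002,-0.056,0.023,0.0107,0.0026,1,  -0,-0.003,-0.056,0.0224,0.012,0.0025,1,  -0.001,-0.002,-0.057,0.0216,0.0132,0.0025,1,  -0.001,-0.003,-0.056,0.0209,0.0144,0.0025,1
```

```bash
cat >> h.py <<'E'
def ori(phi,yaw=0.3):
    e=np.array([np.cos(yaw),np.sin(yaw),0]);f=np.array([-np.sin(yaw),np.cos(yaw),0])
    x=np.cos(phi)*e-np.sin(phi)*ez
    return R.from_matrix(np.stack([x,np.cross(f,x),f],1))
E
python3 - <<'E'
from h import *
s,p,r=cur();rows([(pos(-150,-5,40),ori(0.65,.3),5),(pos(-130,-5,-25),ori(0.55,.3),5)],p,r)
E
```

```text
10
-0.052,-0.064,-0.015,0.0069,0.0016,0.001,1,  -0.051,-0.064,-0.015,0.007,0.0017,0.0006,1,  -0.052,-0.064,-0.015,0.0069,0.0018,0.0003,1,  -0.052,-0.064,-0.015,0.007,0.0019,-0.0001,1,  -0.051,-0.064,-0.014,0.0069,0.002,-0.0004,1,  -0,-0,-0.02,0.0108,0.0081,-0.0016,1,  -0,-0,-0.02,0.0106,0.0083,-0.0015,1,  -0,-0,-0.02,0.0105,0.0086,-0.0016,1,  -0,-0,-0.02,0.0103,0.0087,-0.0016,1,  -0,-0,-0.02,0.0101,0.0089,-0.0016,1
```

View pics/s1.png

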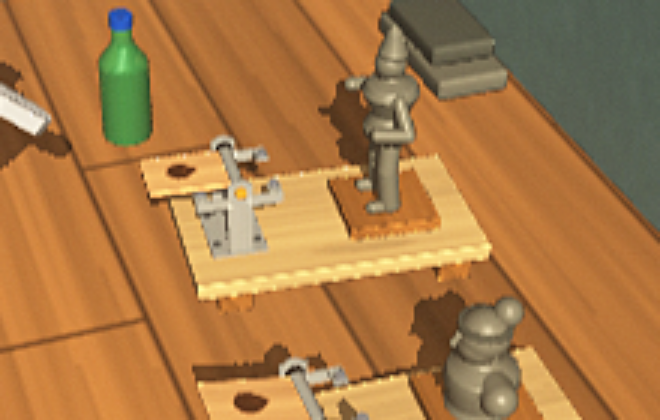

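View pics/w1.png

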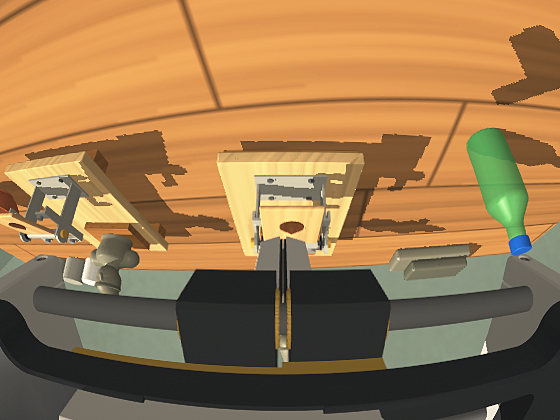

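The wrist view shows the figure's paddle (pixel 300,225) dead ahead of the shut fingers. The side view shows it nearly flat with its drop face up. Joint 4 reached its limit, so I'm yawing the tool towards the arm's radial direction.

play_rows:
  motion: [-0.052,-0.064,-0.015,0.0069,0.0016,0.001,1,-0.051,-0.064,-0.015,0.007,0.0017,0.0006,1,-0.052,-0.064,-0.015,0.0069,0.0018,0.0003,1,-0.052,-0.064,-0.015,0.007,0.0019,-0.0001,1,-0.051,-0.064,-0.014,0.0069,0.002,-0.0004,1]

```text
clock: 3.5
eef_pos: [447.8, 193.8, 164.4]
eef_rot: [-1.558, 0.672, 0.287]
wrist_force: [-0.3, 0.1, 0.2]
finger_gap: 0.4
```

```bash
python3 - <<'E'
from h import *
st()
s,p,r=cur();rows([(pos(-145,-5,-25),ori(0.55,.3),7)],p,r)
E
```

```text
t 3.5 bf [-155.    -3.    46.4] phi 0.672 tz [-0.276  0.961  0.01 ] F [-0.3  0.1  0.2] gap 0.4 j [ 0.37 -0.2   2.38 -0.83  0.09 -0.68]
7
-0.003,-0.002,-0.017,0.0073,0.0072,-0.0009,1,  -0.003,-0.001,-0.018,0.0072,0.0074,-0.0009,1,  -0.003,-0.002,-0.017,0.007,0.0074,-0.0009,1,  -0.003,-0.001,-0.018,0.0069,0.0076,-0.0008,1,  -0.003,-0.002,-0.017,0.0068,0.0077,-0.0009,1,  -0.002,-0.002,-0.018,0.0066,0.0079,-0.0008,1,  -0.003,-0.001,-0.017,0.0065,0.0079,-0.0008,1
```

```bash
cat > kin.py <<'E'
import numpy as np
from scipy.optimize import least_squares
# (joints2,3, tip r,z, tool dir)
D=[([1.262,.3,1.521,0,1.321,-.067],[131.7,534,183.3],[3.096,1.57,-1.858]),
([1.09,.07,2.01,-.65,.96,.05],[305.3,351.5,142.4],[-1.529,1.011,-.126]),
([.67,-.16,2.25,-1.04,.65,-.06],[431.2,189.9,186.6],[-1.577,.726,-.112]),
([.37,-.2,2.38,-.83,.09,-.68],[447.8,193.8,164.4],[-1.558,.672,.287])]
from scipy.spatial.transform import Rotation as R
def fk(j,q):
    a0,d1,L2,L3,a3,Lt=q
    j1,j2,j3,j4,j5,j6=j
    B=R.from_euler('z',j1)
    A=B*R.from_euler('y',j2); C=B*R.from_euler('y',j2+j3)
    W=C*R.from_euler('z',j4)*R.from_euler('y',j5)
    p=B.apply([a0,0,d1])+A.apply([0,0,L2])+C.apply([a3,0,L3])+W.apply([0,0,Lt])
    return p,W.apply([0,0,1])
def res(q):
    o=[]
    for j,p,e in D:
        P,w=fk(j,q);o+=list(P-p)
    return np.r_[o,(q-np.array([0,400,400,400,0,300]))*1e-3]
s=least_squares(res,[0,400,400,400,0,300]);q=s.x
if __name__=="__main__":
    print(q.round(1),s.fun[:12].round(1))
    for j,p,e in D: print(fk(j,q)[1].round(3),R.from_euler('xyz',e).as_matrix()[:,0].round(3))
    # min phi with j4=0 planar: j5=0
    a0,d1,L2,L3,a3,Lt=q
    for ph in np.arange(.4,1.3,.1):
        for z in (90,105):
            best=[]
            c=np.pi/2+ph  # j2+j3+j5
            for r in (520,540,560):
                wr,wz=r-Lt*np.sin(c)-a0,z-Lt*np.cos(c)-d1
                F=np.hypot(L3,a3);de=np.arctan2(a3,L3)
                Dd=np.hypot(wr,wz);ca=(Dd**2-L2**2-F**2)/(2*L2*F)
                if abs(ca)>1: best.append(None);continue
                k=np.arccos(ca);j3=k-de;j2=np.arctan2(wr,wz)-np.arctan2(F*np.sin(k),L2+F*np.cos(k));best.append((round(j2,2),round(j3,2),round(c-j2-j3,2)))
            print(round(ph,1),z,best)
E
python3 kin.py
```

```text
[105.3 300.5 309.3 385.3  97.1 223.7] [ 34.2 -14.   -0.5   4.4   2.3   4.1   4.2   6.1  -4.1   4.4 -34.3   0.5]
[-0. -0. -1.] [-0.    -0.001 -1.   ]
[ 0.524 -0.067 -0.849] [ 0.527 -0.067 -0.847]
[ 0.747 -0.074 -0.661] [ 0.743 -0.084 -0.664]
[ 0.753  0.221 -0.62 ] [ 0.751  0.222 -0.623]
0.4 90 [(np.float64(0.51), np.float64(2.24), np.float64(-0.78)), (np.float64(0.53), np.float64(2.18), np.float64(-0.74)), (np.float64(0.55), np.float64(2.13), np.float64(-0.7))]
0.4 105 [(np.float64(0.43), np.float64(2.26), np.float64(-0.72)), (np.float64(0.45), np.float64(2.2), np.float64(-0.69)), (np.float64(0.48), np.float64(2.15), np.float64(-0.65))]
0.5 90 [(np.float64(0.42), np.float64(2.24), np.float64(-0.59)), (np.float64(0.44), np.float64(2.18), np.float64(-0.55)), (np.float64(0.47), np.float64(2.12), np.float64(-0.52))]
0.5 105 [(np.float64(0.34), np.float64(2.26), np.float64(-0.53)), (np.float64(0.37), np.float64(2.2), np.float64(-0.5)), (np.float64(0.4), np.float64(2.14), np.float64(-0.47))]
0.6 90 [(np.float64(0.34), np.float64(2.23), np.float64(-0.4)), (np.float64(0.37), np.float64(2.17),
[... 1672 characters left out ...]
.1 90 [(np.float64(0.22), np.float64(2.01), np.float64(0.44)), (np.float64(0.27), np.float64(1.94), np.float64(0.46)), (np.float64(0.32), np.float64(1.87), np.float64(0.47))]
1.1 105 [(np.float64(0.17), np.float64(2.01), np.float64(0.49)), (np.float64(0.23), np.float64(1.94), np.float64(0.5)), (np.float64(0.28), np.float64(1.88), np.float64(0.52))]
1.2 90 [(np.float64(0.25), np.float64(1.94), np.float64(0.58)), (np.float64(0.3), np.float64(1.87), np.float64(0.6)), (np.float64(0.35), np.float64(1.81), np.float64(0.62))]
1.2 105 [(np.float64(0.2), np.float64(1.94), np.float64(0.63)), (np.float64(0.26), np.float64(1.87), np.float64(0.64)), (np.float64(0.31), np.float64(1.81), np.float64(0.66))]
```

```bash
cat >> h.py <<'E'
PHI=1.0;TY=0.3
def plan(th,lead=0,rt=75,ins=20,phi=PHI):
    """TCP in board frame (a,0,h) for paddle angle th"""
    M=ori(phi,TY).as_matrix();bx=np.array([ex,ey,ez])@M  # tool axes in board frame
    n=np.array([np.sin(th),0,np.cos(th)]);u=np.array([-np.cos(th),0,np.sin(th)])
    sup=max(n@(sy*8*bx[:,1]+sz*12.5*bx[:,2]) for sy in(-1,1) for sz in(-1,1))
    if th>=phi: p=rt*u-n*(3+sup-lead)
    else:
        # edge on finger front face; front-face normal in plane
        E=92*u-3*n; c=-8*bx[:,1]+ -12.5*bx[:,2]*np.sign(bx[0,2])*-1
        c=-8*bx[:,1]+(12.5*bx[:,2] if bx[0,2]>0 else -12.5*bx[:,2])
        p=E+ins*np.array([np.cos(phi),0,-np.sin(phi)])-c+lead*n
    return p[0],p[2]
def wp(th,n=1,**k):
    a,h=plan(th,**k);return (pos(a,0,h),ori(k.get("phi",PHI),TY),n)
E
python3 - <<'E'
from h import *
for t in [-.2,0,.5,.99,1.01,1.57,2,2.5,3,3.14]: print(t,np.round(plan(t),1))
s,p,r=cur();rows([(pos(-140,0,-10),ori(1.0),6),(pos(-128,0,-45),ori(1.0),4)],p,r)
E
```

```text
-0.2 [-89.8 -42.4]
0 [-92.3 -24.2]
0.5 [-82.5  20.3]
0.99 [-53.3  54.1]
1.01 [-52.3  55.7]
1.57 [-14.1  75. ]
2 [21.  72.9]
2.5 [56.4 49.8]
3 [73.2 17.6]
3.14 [75.   7.4]
10
-0.004,-0.001,0.055,0.0078,0.0058,-0.0006,1,  -0.003,-0.001,0.054,0.0081,0.0053,-0.0005,1,  -0.004,-0.001,0.055,0.0084,0.005,-0.0005,1,  -0.004,-0.001,0.055,0.0087,0.0044,-0.0005,1,  -0.004,-0.001,0.054,0.0089,0.004,-0.0006,1,  -0.003,-0.001,0.055,0.009,0.0035,-0.0005,1,  -0,-0,0,0.0089,0.0024,-0.0012,1,  -0,-0,0,0.0088,0.0024,-0.0011,1,  -0,-0,0,0.0089,0.0024,-0.0012,1,  -0,-0,0,0.0089,0.0024,-0.0012,1
```

play_rows:
  motion: [-0.004,-0.001,0.055,0.0078,0.0058,-0.0006,1,-0.003,-0.001,0.054,0.0081,0.0053,-0.0005,1,-0.004,-0.001,0.055,0.0084,0.005,-0.0005,1,-0.004,-0.001,0.055,0.0087,0.0044,-0.0005,1,-0.004,-0.001,0.054,0.0089,0.004,-0.0006,1,-0.003,-0.001,0.055,0.009,0.0035,-0.0005,1,0,0,0,0.0089,0.0024,-0.0012,1,0,0,0,0.0088,0.0024,-0.0011,1,0,0,0,0.0089,0.0024,-0.0012,1,0,0,0,0.0089,0.0024,-0.0012,1]

```text
clock: 4.5
eef_pos: [472.9, 197.5, 71.4]
eef_rot: [-1.561, 0.985, 0.305]
wrist_force: [1.0, 0.1, 1.1]
finger_gap: 0.4
```

```bash
python3 - <<'E'
from h import *
st()
s,p,r=cur();rows([wp(-.2,5),wp(0,5)],p,r)
p,d=camera("side");cv2.imwrite("pics/s2.png",cv2.resize(p[120:260,180:400],None,fx=3,fy=3))
E
```

```text
t 4.5 bf [-130.4    3.3  -46.6] phi 0.985 tz [-0.293  0.956  0.005] F [1.  0.1 1.1] gap 0.4 j [ 0.33  0.1   2.2  -0.06  0.26 -1.48]
10
-0.001,0.001,0.003,0.0033,-0.0065,-0.0037,1,  -0.001,0,0.003,0.0032,-0.0065,-0.0038,1,  -0.001,0.001,0.003,0.0032,-0.0065,-0.0038,1,  -0.001,0,0.003,0.0033,-0.0065,-0.0037,1,  -0.001,0.001,0.002,0.0032,-0.0066,-0.0038,1,  -0,-0,0,-0.0033,-0.0016,0.0002,1,  -0,-0,0,-0.0033,-0.0016,0.0002,1,  -0,-0,0,-0.0033,-0.0016,0.0002,1,  -0,-0,0,-0.0034,-0.0015,0.0002,1,  -0,-0,0,-0.0033,-0.0016,0.0002,1
```

View pics/s2.png

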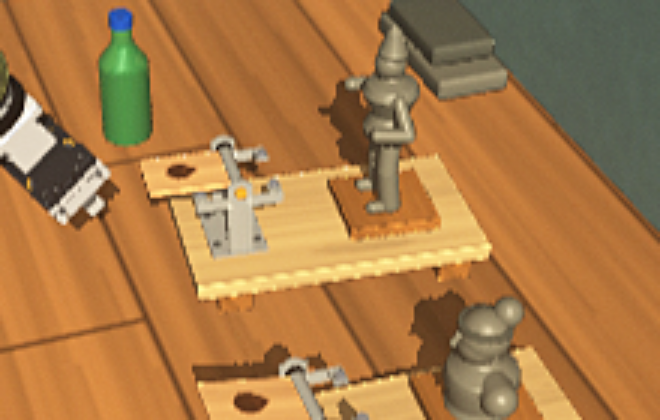

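The arm is in place: the fingertip (crop pixel 95,210) is in front of and below the free edge (145,180). Next I move it under the edge.

play_rows:
  motion: [-0.001,0.001,0.003,0.0033,-0.0065,-0.0037,1,-0.001,0,0.003,0.0032,-0.0065,-0.0038,1,-0.001,0.001,0.003,0.0032,-0.0065,-0.0038,1,-0.001,0,0.003,0.0033,-0.0065,-0.0037,1,-0.001,0.001,0.002,0.0032,-0.0066,-0.0038,1,0,0,0,-0.0033,-0.0016,0.0002,1,0,0,0,-0.0033,-0.0016,0.0002,1]

```text
clock: 5.25
eef_pos: [515.3, 189.0, 81.9]
eef_rot: [-1.572, 1.002, 0.298]
wrist_force: [-0.3, 0.4, 0.7]
finger_gap: 0.3
```

```bash
python3 - <<'E'
from h import *
st()
s,p,r=cur();rows([wp(0,4)]+[wp(t) for t in np.arange(.04,.41,.04)],p,r)
p,d=camera("side");cv2.imwrite("pics/s3.png",cv2.resize(p[120:260,180:400],None,fx=3,fy=3))
E
```

```text
t 5.25 bf [-87.4  -0.9 -36.1] phi 1.002 tz [-0.295  0.956 -0.001] F [-0.3  0.4  0.7] gap 0.3 j [ 0.28  0.16  2.09  0.03  0.33 -1.62]
14
-0,-0,-0.001,-0.0031,-0.0007,0.0007,1,  -0,-0.001,-0,-0.0031,-0.0007,0.0007,1,  -0,0,-0.001,-0.003,-0.0008,0.0006,1,  -0.001,-0,-0,-0.0031,-0.0007,0.0007,1,  0,-0,-0,-0.0031,-0.002,0.0001,1,  0,-0,-0,-0.0031,-0.002,-0.0001,1,  0,-0,-0,-0.0029,-0.0022,-0.0001,1,  0,-0,-0,-0.0029,-0.0023,-0.0001,1,  0,-0,-0,-0.0028,-0.0024,-0.0003,1,  0,-0,-0,-0.0027,-0.0024,-0.0002,1,  0,-0,-0,-0.0026,-0.0026,-0.0004,1,  0,-0,-0,-0.0025,-0.0027,-0.0003,1,  0,-0,-0,-0.0024,-0.0028,-0.0005,1,  0,-0,-0,-0.0023,-0.0028,-0.0005,1
```

View pics/s3.png

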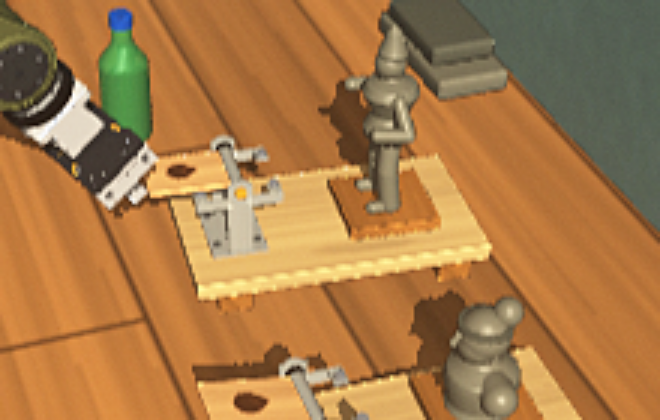

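play_rows:
  motion: [0,0,-0.001,-0.0031,-0.0007,0.0007,1,0,-0.001,0,-0.0031,-0.0007,0.0007,1,0,0,-0.001,-0.003,-0.0008,0.0006,1,-0.001,0,0,-0.0031,-0.0007,0.0007,1,0,0,0,-0.0031,-0.002,0.0001,1,0,0,0,-0.0031,-0.002,-0.0001,1,0,0,0,-0.0029,-0.0022,-0.0001,1,0,0,0,-0.0029,-0.0023,-0.0001,1,0,0,0,-0.0028,-0.0024,-0.0003,1,0,0,0,-0.0027,-0.0024,-0.0002,1,0,0,0,-0.0026,-0.0026,-0.0004,1]

```text
clock: 6.4
eef_pos: [512.2, 190.6, 123.6]
eef_rot: [-1.571, 0.999, 0.301]
wrist_force: [-0.1, -0.7, -0.7]
finger_gap: 0.6
```

```bash
python3 - <<'E'
from h import *
st();print([ (round(t,2),np.round(plan(t),1)) for t in (.2,.25,.3)])
s,p,r=cur();rows([wp(t) for t in np.arange(.32,.9,.04)],p,r)
p,d=camera("side");cv2.imwrite("pics/s4.png",cv2.resize(p[120:260,180:400],None,fx=3,fy=3))
p,d=camera("wrist");cv2.imwrite("pics/w4.png",p)
E
```

```text
t 6.4 bf [-90.6   0.4   5.6] phi 0.999 tz [-0.297  0.955 -0.   ] F [-0.1 -0.7 -0.7] gap 0.6 j [ 0.28  0.07  2.06  0.02  0.43 -1.6 ]
[(0.2, array([-91. ,  -5.8])), (0.25, array([-90.2,  -1.3])), (0.3, array([-89.1,   3.2]))]
15
0.001,0,0.001,0.0015,-0.001,-0.0012,1,  0,0,0,-0.0024,-0.0028,-0.0004,1,  0,0,0,-0.0023,-0.0028,-0.0005,1,  0,0,0,-0.0022,-0.003,-0.0006,1,  0,0,0,-0.002,-0.0029,-0.0006,1,  0,0,0,-0.002,-0.0031,-0.0006,1,  0,0,0,-0.0018,-0.0031,-0.0007,1,  0,0,0,-0.0017,-0.0032,-0.0007,1,  0,0,0,-0.0015,-0.0033,-0.0008,1,  0,0,0,-0.0015,-0.0032,-0.0009,1,  0,0,0,-0.0013,-0.0034,-0.0009,1,  0,0,0,-0.0011,-0.0033,-0.0009,1,  0,0,0,-0.0011,-0.0034,-0.001,1,  0,0,0,-0.0009,-0.0034,-0.001,1,  0,0,0,-0.0007,-0.0035,-0.0011,1
```

View pics/s4.png

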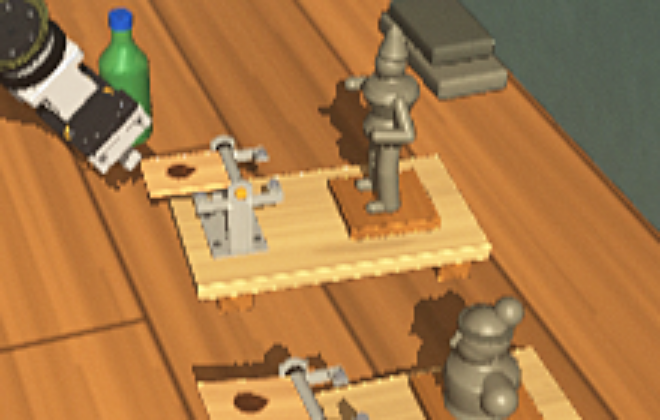

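View pics/w4.png

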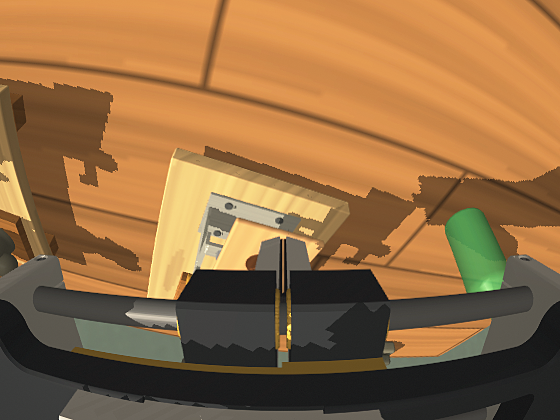

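```bash
cat >> h.py <<'E'
def proj(n,X):
    P=camera_params(n);c=np.linalg.inv(np.array(P["T"]))@np.r_[X,1];return np.array([c[0]/c[2]*P["fx"]+P["cx"],c[1]/c[2]*P["fy"]+P["cy"]])
E
python3 - <<'E'
from h import *
s,p,r=cur();f=lambda X:((proj("side",X)-[180,120])*3).round(0)
print("tcp",f(p),"edge R,L",f(pos(-92,-32,3)),f(pos(-92,32,3)),"pivot",f(PV),"cheekR top",f(pos(0,-42,13)))
for n in ["scene","side"]:
    q,d=camera(n)
    if n=="scene": cv2.imwrite("pics/c5.png",cv2.resize(q[170:290,300:460],None,fx=4,fy=4))
    T=np.array(camera_params(n)["T"])
    for o in ["figure_paddle_pivot","figure_paddle_edge"]:
        for x in place_of(n,o)[:1]: print(n,o,round(x["conf"],2),bf((T@np.r_[x["at"],1])[:3]))
f=lambda X:((proj("scene",X)-[300,170])*4).round(0)
print("tcp",f(p),"edge R,L",f(pos(-92,-32,3)),f(pos(-92,32,3)),"pivot",f(PV),"cheekR top",f(pos(0,-42,13)))
E
```

```text
tcp [141. 170.] edge R,L [145. 190.] [135. 156.] pivot [227. 164.] cheekR top [236. 176.]
scene figure_paddle_pivot 0.58 [ 0.6 -0.9  0.1]
scene figure_paddle_edge 0.8 [-92.4  -0.1   1. ]
side figure_paddle_pivot 0.97 [-2.1 -0.2 -1.7]
tcp [340. 161.] edge R,L [295. 139.] [387. 188.] pivot [245. 239.] cheekR top [188. 187.]
```

View pics/c5.png

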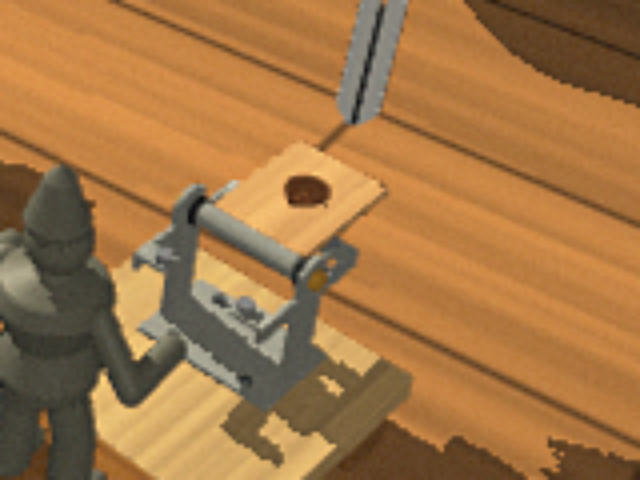

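```bash
python3 - <<'E'
from h import *
st()
s,p,r=cur()
for n in ["scene","side"]:
    q,d=camera(n);W=cloud(n,d)
    L=(W-p)@r.as_matrix()   # tool frame
    m=(d>0)&(L[...,0]>-70)&(L[...,0]<25)&(abs(L[...,1])<40)&(abs(L[...,2])<40)
    Q=L[m];W2=W[m];print(n,m.sum())
    o=np.argsort(-Q[:,0])
    for i in o[::max(1,len(o)//25)]: print(Q[i].round(1),bf(W2[i]))
E
```

```text
t 6.8 bf [-90.7   0.4   5.1] phi 0.999 tz [-0.297  0.955 -0.   ] F [ 0.4  0.6 -1. ] gap 0.2 j [ 0.28  0.07  2.06  0.02  0.43 -1.6 ]
scene 573
[ 25.  -36.8  -9.5] [-46.1   9.1   4. ]
[ 23.  -34.8  17.1] [-59.1  32.5   4.5]
[ 21.  -37.4 -12.7] [-46.3   5.6   7.7]
[ 19.7 -29.5   4.5] [-59.9  18.5   4.6]
[ 18.3 -27.   19.9] [-68.6  31.5   4.3]
[ 16.7 -24.5 -38.3] [-48.5 -23.2   4.3]
[ 15.4 -22.7  14.4] [-71.2  24.4   4.4]
[ 13.7 -20.4 -34.8] [-54.5 -21.9   4.6]
[ 12.4 -19.2  18. ] [-76.8  26.    5.1]
[ 10.8 -11.1  -1.4] [-76.3   5.1   2. ]
[  9.4 -14.    3.2] [-76.4   9.9   4.8]
[  7.9 -10.1 -27.9] [-68.  -20.2   3.9]
[  6.3 -10.5 -11.8] [-74.8  -5.7   5.5]
[ 4.8 -2.9 15.2] [-92.   16.3   2.6]
[ 2.8 -4.9 -6.1] [-83.1  -3.    5.4]
[  0.4   0.6 -14.2] [-85.4 -12.8   4.5]
[ -4.    3.7 -15.5] [-89.4 -16.    6.5]
[-30.2  -5.6   2.2] [-102.3   -2.1   33.6]
[-34.9  -5.9  -8.1] [-100.4  -12.5   37.6]
[-39.2  -7.4   0.2] [-104.6   -5.3   42.1]
[-43.9 -13.8  -0.5] [-101.7   -4.8   49.5]
[-48.   -8.8   7.3] [-1.107e+02 -1.000e-01  5.020e+01]
[-52.5 -10.    6.3] [-111.6   -1.6   54.6]
[-56.6  -9.3  
[... 592 characters left out ...]
7  13.1   0.9]
[ 13.8 -10.8 -36.2] [-61.3 -26.4  -0.6]
[ 12.7 -14.3 -16.3] [-67.   -7.1   2.2]
[ 11.6  -9.1 -29.2] [-66.5 -21.    0.2]
[ 10.2  -9.3 -24.5] [-68.8 -16.9   1.6]
[  9.2  -1.  -19. ] [-77.9 -14.8  -2.1]
[ 8.2 -7.6 16.6] [-87.3  19.9   2.3]
[  7.6  -4.8 -26.9] [-72.7 -21.2   1.3]
[ 6.5 -4.3 -0.5] [-84.    2.8   2. ]
[  5.3   1.3 -19.7] [-81.4 -17.1  -0.1]
[  3.7  -2.1 -33.6] [-74.1 -29.    3.1]
[  1.4   1.2 -17.5] [-84.1 -15.8   3.2]
[ -0.1   5.7 -18.8] [-87.8 -18.8   2.1]
[-28.7   3.2  -8.2] [-104.2  -14.3   27.5]
[-34.4  -4.9 -14.5] [-98.4 -18.6  36.7]
[-40.2   8.  -13.9] [-111.5  -23.6   34.6]
[-43.7  -0.7 -11.8] [-107.4  -19.5   42.2]
[-47.9  -4.6 -16.3] [-104.6  -23.2   47.8]
```

```bash
python3 - <<'E'
from h import *
s,p,r=cur()
for n in ["scene","side","wrist"]:
    q,d=camera(n)
    if n=="wrist":
        P=camera_params(n);T=np.array(P["T"]);v,u=np.mgrid[:420,:560];x=u-P["cx"];y=v-P["cy"];rr=np.hypot(x,y);th=rr/P["fx"]
        t=np.tan(th)*d;W=np.stack([x/rr*t,y/rr*t,d],-1)@T[:3,:3].T+T[:3,3];print("cam in tool",((T[:3,3]-p)@r.as_matrix()).round(1),(r.inv().as_matrix()@T[:3,:3]).round(2).tolist())
    else: W=cloud(n,d)
    L=(W-p)@r.as_matrix(); h=(W-PV)@ez
    m=(d>0)&(L[...,0]>-90)&(L[...,0]<25)&(abs(L[...,1])<25)&(abs(L[...,2])<20)&((W@ez-118>12))
    Q=L[m];Q=Q[np.argsort(-Q[:,0])];print(n,len(Q));print(Q[:14].round(1).tolist())
    print("ymin/ymax z", Q[Q[:,0]<-35].min(0).round(1),Q[Q[:,0]<-35].max(0).round(1))
E
```

```text
scene 317
[[-23.8, -12.7, 4.3], [-24.8, -8.5, -0.9], [-25.1, -5.2, 1.1], [-25.9, -10.0, 3.6], [-26.3, -7.9, 5.6], [-26.8, -14.3, -3.2], [-26.9, -8.0, 7.8], [-27.0, -8.3, -1.4], [-27.4, -5.3, 0.6], [-28.3, -12.7, 3.2], [-28.4, -11.8, -6.1], [-28.8, -12.8, 5.4], [-28.8, -9.9, -4.1], [-29.1, -7.8, 7.3]]
ymin/ymax z [-89.8 -16.8 -11. ] [-35.1   6.2  14.3]
side 35
[[-27.0, -5.0, -13.0], [-27.8, -0.7, -13.7], [-28.6, 1.3, -11.4], [-30.0, 8.0, -15.5], [-30.1, 10.0, -12.5], [-31.0, 3.8, -16.8], [-32.4, -6.9, -15.7], [-32.6, -5.0, -12.7], [-34.0, -2.5, -17.1], [-35.4, 1.5, -12.3], [-36.2, -2.7, -13.2], [-36.5, -0.4, -16.6], [-36.8, 8.1, -16.4], [-38.8, -6.8, -16.1]]
ymin/ymax z [-49.8  -6.8 -19.7] [-35.4  10.5  -9.9]
cam in tool [-202.1   67.4   -0.7] [[-0.0, -0.23, 0.97], [0.0, -0.97, -0.23], [1.0, 0.0, 0.0]]
wrist 1906
[[-22.3, 7.5, -0.4], [-22.6, 7.6, 0.8], [-22.7, 7.6, -1.6], [-22.7, 7.6, -1.0], [-23.0, 7.7, -2.1], [-23.0, 7.7, 0.2], [-23.1, 9.0, 2.5], [-23.7, 9.2, -2.7], [-23.7, 7.4, -1.0], [-23.9, 9.3, -4.4], [-24.0, 7.5, -1.5], [-24.1, 9.3, 1.3], [-24.1, 9.3, -3.8], [-24.1, 9.3, 1.9]]
ymin/ymax z [-89.9  -7.8 -13.3] [-35.1  10.3  12.1]
```

Depth from all three cameras agrees that the real fingertips end about 22 mm short of the reported TCP, so the finger passed in front of the edge. I'll correct for that offset and approach again.

```bash
cat >> h.py <<'E'
TIP=22.
def off(phi): return TIP*ori(phi,TY).as_matrix()[:,0]
def wp(th,n=1,**k):
    a,h=plan(th,**k);ph=k.get("phi",PHI);return (pos(a,0,h)+off(ph),ori(ph,TY),n)
def tp(a,l,h,n,phi=PHI): return (pos(a,l,h)+off(phi),ori(phi,TY),n)
def st():
    s,p,r=cur();x=r.as_matrix()[:,0]
    print("t",round(s["clock"],2),"tip bf",bf(p-TIP*x),"phi",np.arcsin(-x[2]).round(3),"F",np.round(s["wrist_force"],1),"j",np.round(s["joints"],2))
E
python3 - <<'E'
from h import *
st()
s,p,r=cur();rows([tp(-130,0,10,4),tp(-125,0,-42,6),tp(-90,0,-42,6),wp(0,2)],p,r)
E
```

```text
t 7.05 tip bf [-101.6   -4.3   23.8] phi 0.999 F [-0.1  0.1 -0.2] j [ 0.28  0.07  2.06  0.02  0.43 -1.6 ]
18
0,0,0,-0.0004,0.007,0.0038,1,  0.001,0,0.001,-0.0004,0.007,0.0037,1,  0,0,-0,-0.0005,0.007,0.0038,1,  0,0,0,-0.0004,0.007,0.0037,1,  0,0,0,0.0077,0.004,-0.0003,1,  0,0,0,0.0077,0.0041,-0.0003,1,  0,0,0,0.0077,0.004,-0.0004,1,  0,0,0,0.0077,0.0041,-0.0003,1,  0,0,0,0.0078,0.004,-0.0003,1,  0,0,0,0.0077,0.0041,-0.0003,1,  0,0,0,0.0029,-0.0045,-0.0023,1,  0,0,0,0.0029,-0.0045,-0.0023,1,  0,0,0,0.0029,-0.0046,-0.0023,1,  0,0,0,0.0029,-0.0045,-0.0023,1,  0,0,0,0.0029,-0.0045,-0.0022,1,  0,0,0,0.0029,-0.0045,-0.0023,1,  0,0,0,-0.0081,-0.0039,0.0004,1,  0,0,0,-0.0081,-0.004,0.0005,1
```

play_rows:
  motion: [0,0,0,-0.0004,0.007,0.0038,1,0.001,0,0.001,-0.0004,0.007,0.0037,1,0,0,0,-0.0005,0.007,0.0038,1,0,0,0,-0.0004,0.007,0.0037,1,0,0,0,0.0077,0.004,-0.0003,1,0,0,0,0.0077,0.0041,-0.0003,1,0,0,0,0.0077,0.004,-0.0004,1,0,0,0,0.0077,0.0041,-0.0003,1,0,0,0,0.0078,0.004,-0.0003,1,0,0,0,0.0077,0.0041,-0.0003,1,0,0,0,0.0029,-0.0045,-0.0023,1,0,0,0,0.0029,-0.0045,-0.0023,1,0,0,0,0.0029,-0.0046,-0.0023,1,0,0,0,0.0029,-0.0045,-0.0023,1,0,0,0,0.0029,-0.0045,-0.0022,1,0,0,0,0.0029,-0.0045,-0.0023,1]

```text
clock: 8.65
eef_pos: [524.9, 194.0, 51.2]
eef_rot: [-1.57, 1.0, 0.301]
wrist_force: [0.1, 0.1, -0.1]
finger_gap: 0.2
```

```bash
python3 - <<'E'
from h import *
st()
s,p,r=cur();rows([wp(0,5)]+[wp(t) for t in np.arange(.04,.5,.04)],p,r)
p,d=camera("side");cv2.imwrite("pics/s6.png",cv2.resize(p[120:260,180:400],None,fx=3,fy=3))
E
```

```text
t 8.65 tip bf [-89.2   0.3 -48.3] phi 1.0 F [ 0.1  0.1 -0.1] j [ 0.28  0.24  2.08  0.04  0.25 -1.62]
17
0,0,-0,-0.0044,-0.0021,0.0002,1,  0,0,-0,-0.0044,-0.0021,0.0002,1,  0,0,-0,-0.0043,-0.0021,0.0001,1,  0,0.001,-0,-0.0044,-0.0021,0.0002,1,  0,-0,-0,-0.0044,-0.0022,0.0002,1,  0,-0,-0,-0.0031,-0.0019,-0,1,  0,-0,-0,-0.0031,-0.0021,-0.0001,1,  0,-0,-0,-0.0029,-0.0022,-0.0001,1,  0,-0,-0,-0.0029,-0.0022,-0.0001,1,  0,-0,-0,-0.0028,-0.0024,-0.0002,1,  0,-0,-0,-0.0027,-0.0025,-0.0003,1,  0,-0,-0,-0.0026,-0.0026,-0.0003,1,  0,-0,-0,-0.0025,-0.0027,-0.0004,1,  0,-0,-0,-0.0024,-0.0027,-0.0004,1,  0,-0,-0,-0.0023,-0.0029,-0.0005,1,  0,-0,-0,-0.0022,-0.0029,-0.0006,1,  0,-0,-0,-0.0021,-0.003,-0.0006,1
```

View pics/s6.png

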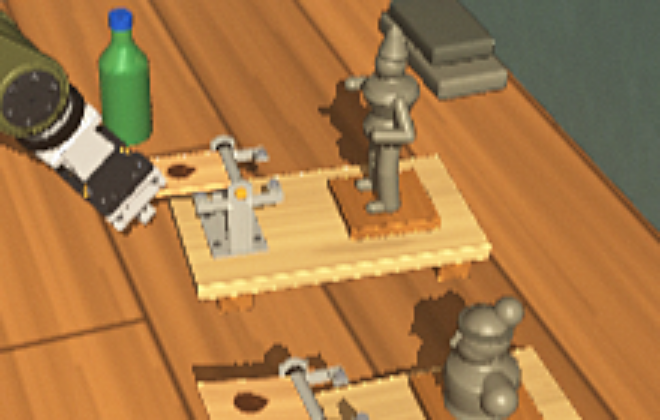

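play_rows:
  motion: [0,0,0,-0.0044,-0.0021,0.0002,1,0,0,0,-0.0044,-0.0021,0.0002,1,0,0,0,-0.0043,-0.0021,0.0001,1,0,0.001,0,-0.0044,-0.0021,0.0002,1,0,0,0,-0.0044,-0.0022,0.0002,1,0,0,0,-0.0031,-0.0019,0,1,0,0,0,-0.0031,-0.0021,-0.0001,1,0,0,0,-0.0029,-0.0022,-0.0001,1,0,0,0,-0.0029,-0.0022,-0.0001,1]

```text
clock: 9.6
eef_pos: [522.2, 193.8, 93.5]
eef_rot: [-1.572, 1.0, 0.299]
wrist_force: [0.8, 0.1, -1.2]
finger_gap: 0.3
```

```bash
python3 - <<'E'
from h import *
st();print([np.round(plan(t),1) for t in (.12,.16,.2)])
p,d=camera("side");cv2.imwrite("pics/s7.png",cv2.resize(p[120:260,180:400],None,fx=3,fy=3))
s,p,r=cur();rows([wp(t) for t in np.arange(.2,.76,.04)],p,r)
E
```

```text
t 9.6 tip bf [-91.9  -0.1  -6. ] phi 1.0 F [ 0.8  0.1 -1.2] j [ 0.29  0.15  2.06  0.02  0.36 -1.6 ]
[array([-92. , -13.1]), array([-91.6,  -9.5]), array([-91. ,  -5.8])]
15
0,-0,0,0.0006,-0.0002,-0.0002,1,  0,-0,0,-0.0027,-0.0025,-0.0003,1,  0,-0,0,-0.0026,-0.0025,-0.0003,1,  0,-0,0,-0.0025,-0.0027,-0.0004,1,  0,-0,0,-0.0024,-0.0028,-0.0005,1,  0,-0,0,-0.0023,-0.0028,-0.0004,1,  0,-0,0,-0.0022,-0.0029,-0.0006,1,  0,-0,0,-0.002,-0.003,-0.0006,1,  0,-0,0,-0.002,-0.0031,-0.0006,1,  0,-0,0,-0.0018,-0.0031,-0.0007,1,  0,-0,0,-0.0017,-0.0032,-0.0008,1,  0,-0,0,-0.0015,-0.0032,-0.0008,1,  0,-0,0,-0.0015,-0.0033,-0.0008,1,  0,-0,0,-0.0013,-0.0033,-0.0009,1,  0,-0,0,-0.0011,-0.0034,-0.001,1
```

View pics/s7.png

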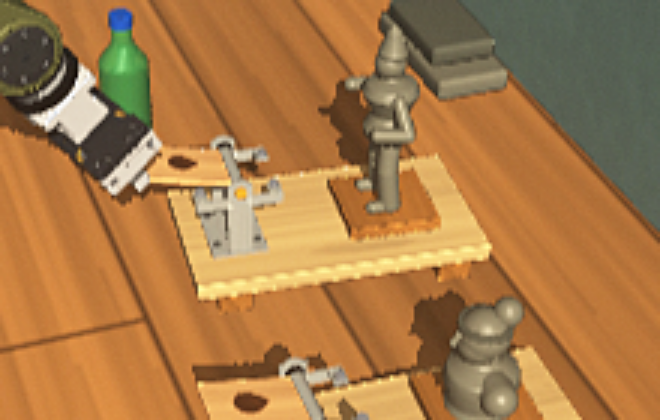

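The paddle has started to lift: its near end has risen at crop pixel (155,180), and the wrist force is about 1 N. I'll carry on along the arc.

play_rows:
  motion: [0,0,0,0.0006,-0.0002,-0.0002,1,0,0,0,-0.0027,-0.0025,-0.0003,1,0,0,0,-0.0026,-0.0025,-0.0003,1,0,0,0,-0.0025,-0.0027,-0.0004,1,0,0,0,-0.0024,-0.0028,-0.0005,1,0,0,0,-0.0023,-0.0028,-0.0004,1,0,0,0,-0.0022,-0.0029,-0.0006,1,0,0,0,-0.002,-0.003,-0.0006,1,0,0,0,-0.002,-0.0031,-0.0006,1,0,0,0,-0.0018,-0.0031,-0.0007,1,0,0,0,-0.0017,-0.0032,-0.0008,1,0,0,0,-0.0015,-0.0032,-0.0008,1,0,0,0,-0.0015,-0.0033,-0.0008,1]

```text
clock: 10.95
eef_pos: [541.6, 191.8, 136.9]
eef_rot: [-1.572, 1.0, 0.299]
wrist_force: [-0.0, 0.5, -1.0]
finger_gap: 0.3
```

```bash
python3 - <<'E'
from h import *
st();print([np.round(plan(t),1) for t in (.6,.64,.68,.72)])
p,d=camera("side");cv2.imwrite("pics/s8.png",cv2.resize(p[120:260,180:400],None,fx=3,fy=3))
s,p,r=cur();rows([wp(t,rt=73) for t in np.arange(.72,1.5,.04)],p,r)
E
```

```text
t 10.95 tip bf [-72.4  -0.1  37.4] phi 1.0 F [-0.   0.5 -1. ] j [ 0.27  0.11  1.98  0.04  0.48 -1.63]
[array([-77.9,  28.3]), array([-75.9,  31.4]), array([-73.7,  34.4]), array([-71.4,  37.3])]
20
0,-0,0.001,0.0009,0.0001,-0.0002,1,  0,-0,-0,-0.0011,-0.0034,-0.001,1,  0,-0,-0,-0.0011,-0.0034,-0.0009,1,  0,-0,-0,-0.0009,-0.0034,-0.0011,1,  0,-0,-0,-0.0007,-0.0035,-0.001,1,  0,-0,-0,-0.0006,-0.0034,-0.0011,1,  0,-0,-0,-0.0005,-0.0035,-0.0012,1,  0,-0,-0,0.001,-0.0034,-0.0014,1,  0,-0,-0,-0.0006,-0.0027,-0.0008,1,  0,-0,-0,-0.0005,-0.0028,-0.0009,1,  0,-0,-0,-0.0004,-0.0027,-0.0009,1,  0,-0,-0,-0.0003,-0.0028,-0.0009,1,  0,-0,-0,-0.0002,-0.0028,-0.001,1,  0,-0,-0,-0,-0.0028,-0.001,1,  0,-0,-0,0,-0.0029,-0.001,1,  0,-0,-0,0.0002,-0.0028,-0.0011,1,  0,-0,-0,0.0003,-0.0028,-0.0011,1,  0,-0,-0,0.0005,-0.0028,-0.0011,1,  0,-0,-0,0.0006,-0.0028,-0.0011,1,  0,-0,-0,0.0007,-0.0028,-0.0012,1
```

View pics/s8.png

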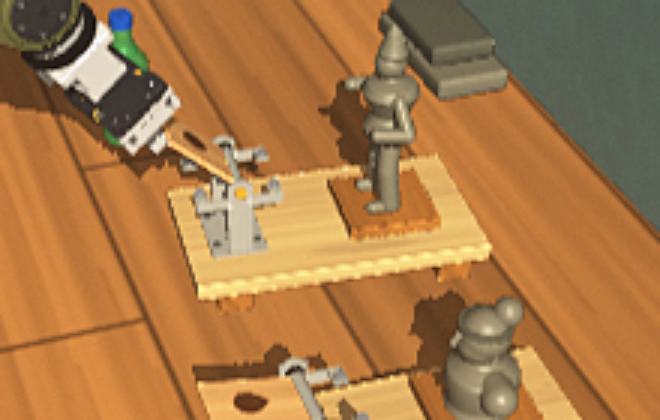

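play_rows:
  motion: [0,0,0.001,0.0009,0.0001,-0.0002,1,0,0,0,-0.0011,-0.0034,-0.001,1,0,0,0,-0.0011,-0.0034,-0.0009,1,0,0,0,-0.0009,-0.0034,-0.0011,1,0,0,0,-0.0007,-0.0035,-0.001,1,0,0,0,-0.0006,-0.0034,-0.0011,1,0,0,0,-0.0005,-0.0035,-0.0012,1,0,0,0,0.001,-0.0034,-0.0014,1,0,0,0,-0.0006,-0.0027,-0.0008,1,0,0,0,-0.0005,-0.0028,-0.0009,1,0,0,0,-0.0004,-0.0027,-0.0009,1,0,0,0,-0.0003,-0.0028,-0.0009,1,0,0,0,-0.0002,-0.0028,-0.001,1,0,0,0,0,-0.0028,-0.001,1]

```text
clock: 12.4
eef_pos: [578.7, 188.0, 165.3]
eef_rot: [-1.572, 1.002, 0.299]
wrist_force: [-1.2, 1.3, -0.6]
finger_gap: 0.2
```

```bash
python3 - <<'E'
from h import *
st();print([np.round(plan(t,rt=73),1) for t in (1.2,1.24,1.28,1.32)])
p,d=camera("side");cv2.imwrite("pics/s9.png",cv2.resize(p[120:260,180:400],None,fx=3,fy=3))
s,p,r=cur();rows([wp(t,rt=74) for t in np.arange(1.3,2.06,.04)],p,r)
E
```

```text
t 12.4 tip bf [-35.1  -0.1  65.9] phi 1.002 F [-1.2  1.3 -0.6] j [ 0.24  0.15  1.87  0.06  0.56 -1.68]
[array([-40.3,  62.6]), array([-37.8,  64.2]), array([-35.2,  65.7]), array([-32.5,  67. ])]
19
0,-0,-0.001,-0.0006,-0.0011,-0.0002,1,  0,-0,-0,0.0002,-0.0029,-0.001,1,  0,-0,-0,0.0004,-0.0029,-0.0012,1,  0,-0,-0,0.0005,-0.0028,-0.0011,1,  0,-0,-0,0.0007,-0.0028,-0.0012,1,  0,-0,-0,0.0008,-0.0029,-0.0011,1,  0,-0,-0,0.0009,-0.0027,-0.0013,1,  0,-0,-0,0.0011,-0.0028,-0.0012,1,  0,-0,-0,0.0011,-0.0027,-0.0012,1,  0,-0,-0,0.0013,-0.0026,-0.0013,1,  0,-0,-0,0.0015,-0.0026,-0.0012,1,  0,-0,-0,0.0015,-0.0026,-0.0013,1,  0,-0,-0,0.0017,-0.0024,-0.0013,1,  0,-0,-0,0.0019,-0.0024,-0.0012,1,  0,-0,-0,0.0019,-0.0023,-0.0013,1,  0,-0,-0,0.0021,-0.0023,-0.0013,1,  0,-0,-0,0.0021,-0.0021,-0.0013,1,  0,-0,-0,0.0023,-0.0021,-0.0012,1,  0,-0,-0,0.0024,-0.0019,-0.0013,1
```

View pics/s9.png

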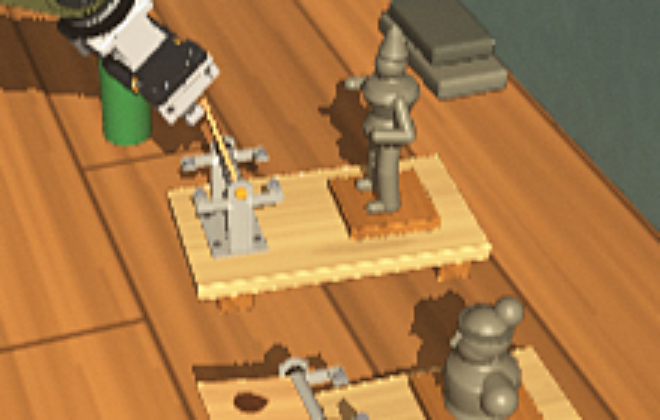

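play_rows:
  motion: [0,0,-0.001,-0.0002,-0.0011,-0.0002,1,0,0,0,0.0004,-0.0029,-0.001,1,0,0,0,0.0005,-0.0029,-0.0012,1,0,0,0,0.0006,-0.0028,-0.0011,1,0,0,0,0.0007,-0.0028,-0.0012,1,0,0,0,0.0008,-0.0029,-0.0011,1,0,0,0,0.0009,-0.0027,-0.0013,1,0,0,0,0.0011,-0.0028,-0.0012,1,0,0,0,0.0011,-0.0027,-0.0012,1,0,0,0,0.0013,-0.0026,-0.0013,1,0,0,0,0.0015,-0.0026,-0.0012,1,0,0,0,0.0015,-0.0026,-0.0013,1,0,0,0,0.0017,-0.0024,-0.0013,1]

```text
clock: 13.75
eef_pos: [619.9, 184.1, 174.5]
eef_rot: [-1.572, 1.0, 0.299]
wrist_force: [-1.0, 0.5, -0.9]
finger_gap: 0.5
```

```bash
python3 - <<'E'
from h import *
st();print([np.round(plan(t,rt=73),1) for t in (1.76,1.8,1.84,1.88)])
p,d=camera("side");cv2.imwrite("pics/s10.png",cv2.resize(p[120:260,180:400],None,fx=3,fy=3))
s,p,r=cur();rows([wp(t,rt=73) for t in np.arange(1.88,2.6,.04)],p,r)
E
```

```text
t 13.75 tip bf [ 6.3  0.2 75.1] phi 1.0 F [-1.   0.5 -0.9] j [ 0.21  0.22  1.76  0.09  0.6  -1.72]
[array([ 0.9, 74.2]), array([ 4.1, 74. ]), array([ 7.3, 73.7]), array([10.5, 73.3])]
19
0.001,-0.001,-0,0.0034,-0.002,-0.0017,1,  -0,0,-0,0.0021,-0.0022,-0.0012,1,  -0,0,-0,0.0022,-0.0021,-0.0013,1,  -0,0,-0,0.0023,-0.002,-0.0012,1,  -0,0,-0,0.0025,-0.0018,-0.0012,1,  -0,0,-0,0.0025,-0.0018,-0.0013,1,  -0,0,-0,0.0026,-0.0017,-0.0011,1,  -0,0,-0,0.0027,-0.0015,-0.0012,1,  -0,0,-0,0.0028,-0.0014,-0.0012,1,  -0,0,-0,0.0029,-0.0013,-0.0011,1,  -0,0,-0,0.0029,-0.0012,-0.0011,1,  -0,0,-0,0.003,-0.001,-0.0011,1,  -0,0,-0,0.0031,-0.0009,-0.001,1,  -0,0,-0,0.0031,-0.0008,-0.001,1,  -0,0,-0,0.0032,-0.0006,-0.0009,1,  -0,0,-0,0.0032,-0.0005,-0.0009,1,  -0,0,-0,0.0033,-0.0003,-0.0009,1,  -0,0,-0,0.0029,-0.0002,-0.0008,1,  -0,0,-0,0.0027,-0.0001,-0.0006,1
```

View pics/s10.png

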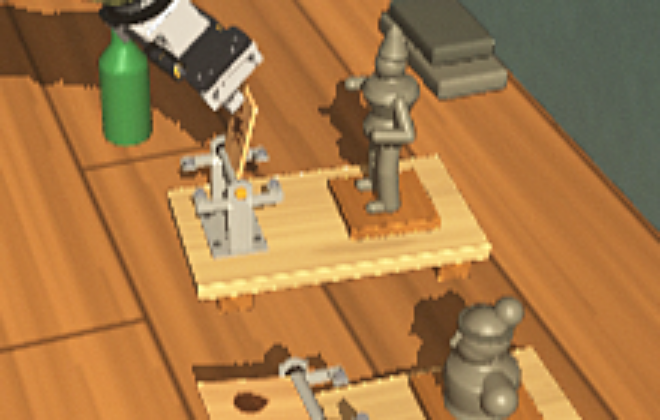

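The paddle is just past upright (free edge at crop pixel 250,100) and the finger is bearing on the sun side. I'll keep going.

play_rows:
  motion: [0,0,0,0.0034,-0.002,-0.0017,1,0,0,0,0.0021,-0.0022,-0.0012,1,0,0,0,0.0022,-0.0021,-0.0013,1,0,0,0,0.0023,-0.002,-0.0012,1,0,0,0,0.0025,-0.0018,-0.0012,1,0,0,0,0.0025,-0.0018,-0.0013,1,0,0,0,0.0026,-0.0017,-0.0011,1,0,0,0,0.0027,-0.0015,-0.0012,1,0,0,0,0.0028,-0.0014,-0.0012,1,0,0,0,0.0029,-0.0013,-0.0011,1,0,0,0,0.0029,-0.0012,-0.0011,1,0,0,0,0.003,-0.001,-0.0011,1,0,0,0,0.0031,-0.0009,-0.001,1,0,0,0,0.0031,-0.0008,-0.001,1]

```text
clock: 15.2
eef_pos: [666.1, 179.1, 152.5]
eef_rot: [-1.572, 1.0, 0.299]
wrist_force: [0.2, 0.5, -0.2]
finger_gap: 0.7
```

```bash
python3 - <<'E'
from h import *
st();print([np.round(plan(t,rt=73),1) for t in (2.4,2.44,2.48,2.52)])
p,d=camera("side");cv2.imwrite("pics/s11.png",cv2.resize(p[120:260,180:400],None,fx=3,fy=3))
s,p,r=cur();rows([wp(t,rt=73) for t in np.arange(2.48,3.15,.04)],p,r)
E
```

```text
t 15.2 tip bf [52.7 -0.  53. ] phi 1.0 F [ 0.2  0.5 -0.2] j [ 0.18  0.34  1.66  0.11  0.58 -1.77]
[array([48.9, 54.7]), array([51.3, 52.4]), array([53.7, 49.9]), array([55.9, 47.3])]
17
0,-0.001,-0,0.0027,0.0008,-0.0002,1,  0,0,-0,0.0033,-0.0003,-0.0009,1,  0,0,-0,0.0029,-0.0002,-0.0007,1,  0,0,-0,0.0027,-0.0001,-0.0007,1,  0,0,-0,0.0027,-0,-0.0006,1,  0,0,-0,0.0027,0.0001,-0.0006,1,  0,0,-0,0.0028,0.0002,-0.0006,1,  0,0,-0,0.0027,0.0003,-0.0005,1,  0,0,-0,0.0028,0.0004,-0.0005,1,  0,0,-0,0.0027,0.0005,-0.0004,1,  0,0,-0,0.0028,0.0006,-0.0005,1,  0,0,-0,0.0027,0.0007,-0.0003,1,  0,0,-0,0.0027,0.0008,-0.0004,1,  0,0,-0,0.0027,0.001,-0.0002,1,  0,0,-0,0.0026,0.001,-0.0003,1,  0,0,-0,0.0027,0.0011,-0.0002,1,  0,0,-0,0.0026,0.0012,-0.0002,1
```

View pics/s11.png

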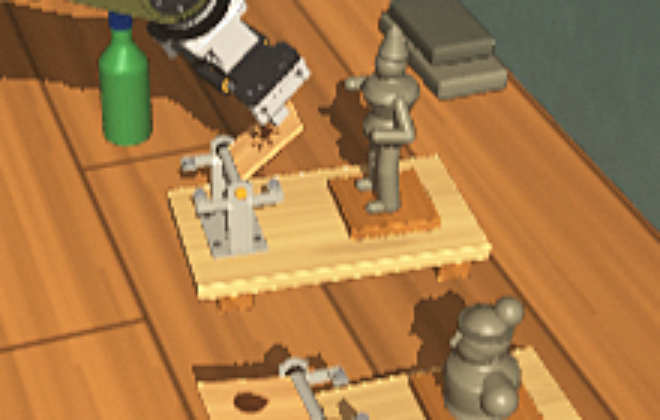

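play_rows:
  motion: [0,0,0,0.0027,0.0006,-0.0002,1,0,0,0,0.0033,-0.0003,-0.0009,1,0,0,0,0.0029,-0.0002,-0.0007,1,0,0,0,0.0027,-0.0001,-0.0007,1,0,0,0,0.0027,0,-0.0006,1,0,0,0,0.0027,0.0001,-0.0006,1,0,0,0,0.0028,0.0002,-0.0006,1,0,0,0,0.0027,0.0003,-0.0005,1,0,0,0,0.0028,0.0004,-0.0005,1,0,0,0,0.0027,0.0005,-0.0004,1]

```text
clock: 16.25
eef_pos: [682.5, 177.6, 125.9]
eef_rot: [-1.572, 1.0, 0.299]
wrist_force: [-1.4, -0.4, -0.1]
finger_gap: 0.8
```

```bash
python3 - <<'E'
from h import *
st();print([np.round(plan(t,rt=73),1) for t in (2.8,2.84,2.88,2.92)])
p,d=camera("side");cv2.imwrite("pics/s12.png",cv2.resize(p[120:260,180:400],None,fx=3,fy=3))
s,p,r=cur();rows([wp(t,rt=73) for t in np.arange(2.92,3.25,.04)],p,r)
E
```

```text
t 16.25 tip bf [69.2  0.2 26.4] phi 1.0 F [-1.4 -0.4 -0.1] j [ 0.17  0.4   1.64  0.13  0.54 -1.79]
[array([66.6, 30.7]), array([67.7, 28.1]), array([68.7, 25.5]), array([69.7, 22.8])]
9
0,-0.001,-0,0.0029,0.0013,-0.0003,1,  0,0,-0,0.0027,0.0008,-0.0003,1,  0,0,-0,0.0027,0.001,-0.0003,1,  0,0,-0,0.0026,0.001,-0.0003,1,  0,0,-0,0.0027,0.0011,-0.0002,1,  0,0,-0,0.0026,0.0012,-0.0001,1,  0,0,-0,0.0024,0.0012,-0.0001,1,  0,0,-0,0.0022,0.0012,-0.0001,1,  0,0,-0,0.0021,0.0013,-0.0001,1
```

View pics/s12.png

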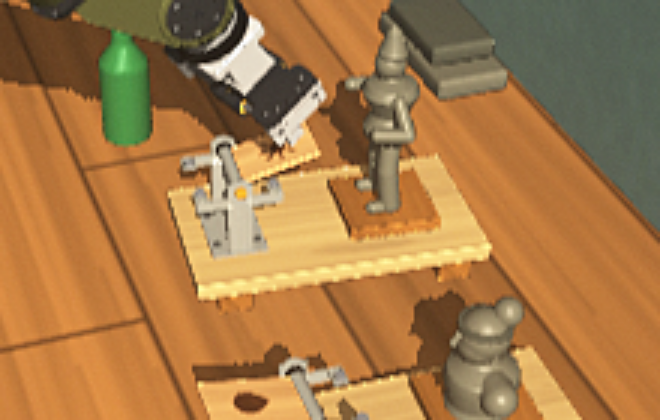

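play_rows:
  motion: [0,0,0,0.0029,0.0013,-0.0003,1,0,0,0,0.0027,0.0008,-0.0003,1,0,0,0,0.0027,0.001,-0.0003,1,0,0,0,0.0026,0.001,-0.0003,1,0,0,0,0.0027,0.0011,-0.0002,1]

```text
clock: 16.8
eef_pos: [686.2, 177.1, 110.5]
eef_rot: [-1.572, 0.999, 0.299]
wrist_force: [-0.7, 0.5, 1.2]
finger_gap: 0.5
```

```bash
python3 - <<'E'
from h import *
st();print([np.round(plan(t,rt=73),1) for t in (3.,3.04,3.08,3.14)])
p,d=camera("side");cv2.imwrite("pics/s13.png",cv2.resize(p[120:260,180:400],None,fx=3,fy=3))
s,p,r=cur();b=bf(p-TIP*r.as_matrix()[:,0]);rows([(p-8*ez,r,6)],p,r)
E
```

```text
t 16.8 tip bf [72.9  0.1 11. ] phi 0.999 F [-0.7  0.5  1.2] j [ 0.17  0.43  1.64  0.14  0.51 -1.8 ]
[array([71.3, 17.3]), array([71.9, 14.5]), array([72.4, 11.7]), array([73. ,  7.4])]
6
0,-0,0,0.0011,0.0007,0,1,  0,0,0,0.0011,0.0007,0,1,  0,0,0,0.0012,0.0008,0,1,  0,0,0,0.0011,0.0007,0,1,  0,0,0,0.0011,0.0007,0,1,  0,0,0,0.0011,0.0007,0,1
```

View pics/s13.png

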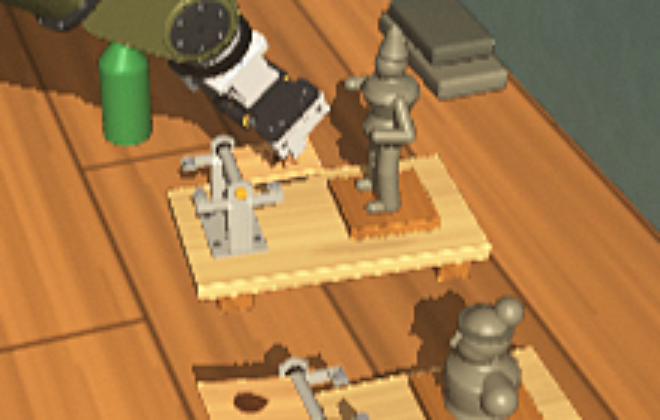

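Almost flat now. I'll press down in small steps and watch the force.

play_rows:
  motion: [0,0,0,0.0011,0.0007,0,1,0,0,0,0.0011,0.0007,0,1]

```text
clock: 17.05
eef_pos: [686.3, 177.1, 107.2]
eef_rot: [-1.572, 1.0, 0.299]
wrist_force: [-0.4, 0.9, 1.6]
finger_gap: 0.4
```

play_rows:
  motion: [0,0,0,0.0008,0.0005,0,1]

```text
clock: 17.15
eef_pos: [686.6, 177.1, 106.7]
eef_rot: [-1.572, 0.999, 0.299]
wrist_force: [-3.5, 0.1, 6.2]
finger_gap: -0.1
```

play_rows:
  motion: [0,0,0,0.0008,0.0005,0,1]

```text
clock: 17.25
eef_pos: [686.8, 177.2, 106.4]
eef_rot: [-1.572, 0.998, 0.299]
wrist_force: [-6.7, -2.0, 8.7]
finger_gap: 0.7
```

The force stepped up to about 10 N at the height expected for a flat paddle, so it's on the far rests. I'll lift straight up off it and back away.

play_rows:
  motion: [0,0,0,-0.0042,-0.0027,0,1,0,0,0,-0.0084,-0.0054,0,1,0,0,0,-0.02,-0.008,0,1,0,0,0,-0.03,0,0,1,0,0,0,-0.03,0,0,1,0,0,0,-0.03,0,0,1,0,0,0,-0.03,0,0,1,0,0,0,-0.025,0.01,0,1,0,0,0,-0.02,0.02,0,1,0,0,0,-0.01,0.02,0,1,0,0,0,-0.005,0.01,0,1,0,0,0,0,0,0,1]

```text
clock: 18.45
eef_pos: [535.1, 130.3, 275.2]
eef_rot: [-1.576, 0.993, 0.295]
wrist_force: [0.2, 0.7, -0.1]
finger_gap: 0.9
```

```bash
python3 - <<'E'
from h import *
st()
for n in ["side","scene"]:
    q,d=camera(n);W=cloud(n,d);Q=(W-PV)@np.stack([ex,ey,ez],1)
    m=(d>0)&(Q[...,0]>50)&(Q[...,0]<95)&(abs(Q[...,1])<30)&(Q[...,2]>-40)&(Q[...,2]<60)
    print(n,m.sum(),np.polyfit(Q[m][:,0],Q[m][:,2],1),Q[m][:,2].mean(),Q[m].max(0))
    T=np.array(camera_params(n)["T"])
    for o in ["figure_paddle_edge","bust_paddle_edge","figure_mid","bust_mid","bottle","bowl"]:
        for x in place_of(n,o)[:1]:
            X=(T@np.r_[x["at"],1])[:3];print(n,o,round(x["conf"],2),X.round(1),bf(X))
    if n=="side": cv2.imwrite("pics/s14.png",cv2.resize(q[120:260,180:400],None,fx=3,fy=3))
    else: cv2.imwrite("pics/c14.png",cv2.resize(q[130:330,220:480],None,fx=3,fy=3))
E
```

```text
t 18.45 tip bf [-72.8 -61.9 175.7] phi 0.993 F [ 0.2  0.7 -0.1] j [ 0.12 -0.1   1.86  0.13  0.82 -1.81]
side 135 [-0.03454813  1.70346611] -0.7526621232323215 [93.09434671 28.62215949  6.24441981]
side figure_paddle_edge 0.91 [692.8 172.3 110.8] [90.9  0.5 -7.2]
side bust_paddle_edge 0.74 [ 470.2 -175.5  137.5] [ -95.1 -368.1   19.5]
side figure_mid 0.87 [778.3 164.  145.6] [176.8   1.   27.6]
side bust_mid 0.87 [ 729.2 -164.6   98.7] [ 161.4 -330.9  -19.3]
side bottle 0.95 [563.1 457.   -5.6] [ -67.1  270.5 -123.6]
side bowl 0.59 [ 604.5 -429.6    2. ] [  64.3 -607.2 -116. ]
scene 391 [-0.03951706  6.55196653] 3.7349871387168196 [92.11106998 29.92082871  7.30635389]
scene figure_paddle_edge 0.61 [691.7 172.5 122.6] [89.9  0.6  4.6]
scene bust_paddle_edge 0.6 [ 464.2 -175.4  135.3] [-101.1 -368.6   17.3]
scene figure_mid 0.72 [773.4 162.  146.3] [172.1  -1.5  28.3]
scene bust_mid 0.76 [ 727.8 -161.3  108.5] [ 159.7 -327.8   -9.5]
scene bottle 0.72 [ 6.617e+02 -1.828e+02  1.000e-01] [  96.1 -355.9 -117.9]
scene bowl 0.85 [ 603.4 -427.4    0.8] [  63.  -605.2 -117.2]
```

View pics/s14.png

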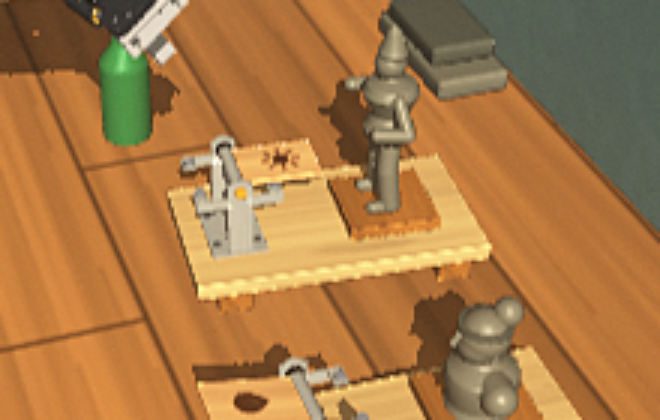

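View pics/c14.png

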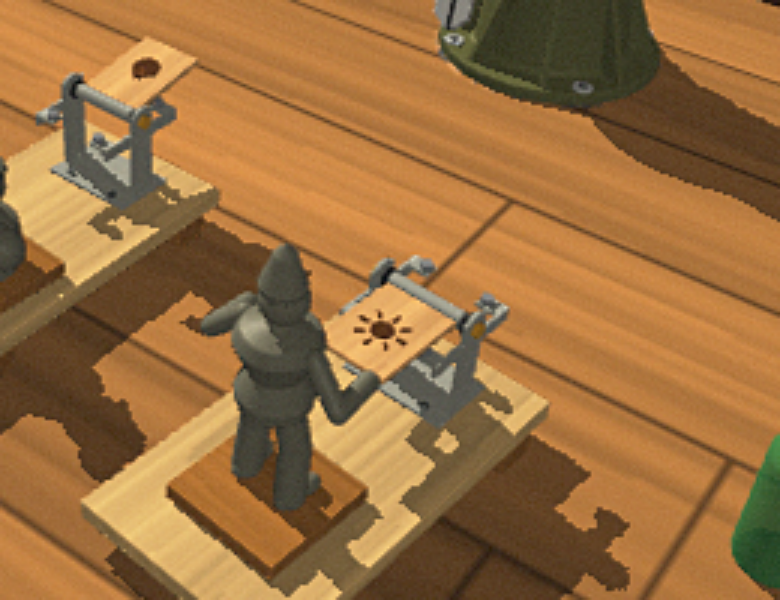

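```bash
python3 -c "
from cell import *
print(sign_off(), read_state()['clock'])"
```

```text
the job is handed in; nothing more can be done
the job is handed in; nothing more can be done
```

The figure's flip tag is turned over and lies flat on the far rests with the sun face up, and I've handed the job in. With the gripper shut, I pushed the paddle up from under its free edge and guided it over the pivot at about 0.4 rad/s. I then pressed it onto the rests, with about 11 N of wrist force at the end, and backed the hand away.

**Last checks**
- **Sun face:** both cameras show it up.
- **Flatness:** the paddle's depth matches flat to within about 1 mm. The fitted slopes of -0.035 and -0.040 are similar to the noise in my first measurement.
- **Contact:** the wrist force was back to about 0 N, with the fingertip about 170 mm above the tag's pivot. Handed in at about 18.5 s.
- **Other objects:** the bust's tag, the figure, the bust and the bowl are where they were, within measurement error.

**Failed or disagreed**
- **Joint limit:** on the way in, joint 4 reached the end of its range at -1.04, so I turned the tool to point along the arm's reach.
- **Missed first push:** it passed in front of the free edge without touching it. All three cameras showed the fingertips ending about 22 mm short of the reported TCP, so I corrected for that and tried again.
- **Free-edge height:** the detection network's side view put it 7 mm below the pivot and its scene view 5 mm above. I relied on the depth and contact checks instead.
- **Bottle:** in the last scene picture the network reported it on the bust board, which is a false detection. The side view still finds it in its original place.

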